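# Load the orbital shaker with the specimen vessels

## Task

Load the orbital shaker for its run: carry the three specimen jars and the small amber bottle from the steel tray to the seats on the shaker's platform, each into the seat that has the colour of its cap and is made to its width. Stand every one upright and fully down in its seat, do not tip any over on the way, and leave the tally counter and the tape roll where they are.

Things in the scene. Friction and masses are not known exactly. Their poses are not given: they have to be found in the camera images.
- jar_blue: Low round specimen jar with a blue screw cap. Overall 39 mm high; cap 62 mm diameter, from 24 mm to 39 mm above its underside; white body 58 mm diameter below it. Weighs 0.03 to 0.1 kg. Stands upright on the stainless steel tray (floor 2 mm, rim 14 to 17 mm above the bench), at least 25 mm clear of the others (any similar vessel elsewhere on the bench is not part of the job). Origin: centre of its underside, z up.
- jar_white: Tall round specimen jar with a white (off-white) screw cap. Overall 65 mm high; cap 50 mm diameter, from 50 mm to 65 mm above its underside; white body 46 mm diameter below it. Weighs 0.03 to 0.1 kg. Stands upright on the stainless steel tray (floor 2 mm, rim 14 to 17 mm above the bench), at least 25 mm clear of the others (any similar vessel elsewhere on the bench is not part of the job). Origin: centre of its underside, z up.
- jar_red: Round specimen jar with a red screw cap. Overall 53 mm high; cap 46 mm diameter, from 38 mm to 53 mm above its underside; white body 42 mm diameter below it. Weighs 0.03 to 0.1 kg. Stands upright on the stainless steel tray (floor 2 mm, rim 14 to 17 mm above the bench), at least 25 mm clear of the others (any similar vessel elsewhere on the bench is not part of the job). Origin: centre of its underside, z up.
- bottle_amber: Small amber-brown bottle with a black screw cap. Overall 67 mm high; cap 21 mm diameter, from 45 mm to 67 mm above its underside; body 30 mm diameter below it. Weighs 0.03 to 0.1 kg. Stands upright on the stainless steel tray (floor 2 mm, rim 14 to 17 mm above the bench), at least 25 mm clear of the others (any similar vessel elsewhere on the bench is not part of the job). Origin: centre of its underside, z up.
- seat_blue: Round blue seat, an open shallow cup of slippery PTFE bolted to the aluminium platform of the white orbital shaker; for jar_blue. It does not move. Inside it is 66 mm across at the foot and flares to about 77 mm at the lip, 83 mm across outside the lip. Origin: centre of its underside on the platform (70 mm above the bench), z up; its inner floor is 3 mm and its lip 14 mm above the origin. The four seats stand in a square at 120 mm centres.
- seat_white: Round white seat, an open shallow cup of slippery PTFE bolted to the aluminium platform of the white orbital shaker; for jar_white. It does not move. Inside it is 54 mm across at the foot and flares to about 65 mm at the lip, 71 mm across outside the lip. Origin: centre of its underside on the platform (70 mm above the bench), z up; its inner floor is 3 mm and its lip 14 mm above the origin. The four seats stand in a square at 120 mm centres.
- seat_red: Round red seat, an open shallow cup of slippery PTFE bolted to the aluminium platform of the white orbital shaker; for jar_red. It does not move. Inside it is 50 mm across at the foot and flares to about 61 mm at the lip, 67 mm across outside the lip. Origin: centre of its underside on the platform (70 mm above the bench), z up; its inner floor is 3 mm and its lip 14 mm above the origin. The four seats stand in a square at 120 mm centres.
- seat_black: Round black seat, an open shallow cup of slippery PTFE bolted to the aluminium platform of the white orbital shaker; for bottle_amber. It does not move. Inside it is 38 mm across at the foot and flares to about 49 mm at the lip, 55 mm across outside the lip. Origin: centre of its underside on the platform (70 mm above the bench), z up; its inner floor is 3 mm and its lip 14 mm above the origin. The four seats stand in a square at 120 mm centres.
- tally_counter: Grey hand tally counter, 58x60x36 mm, bystander lying on the bench behind the work; leave it alone. Origin: centre of its underside.
- tape_roll: Roll of cream autoclave tape lying flat, 66 mm diameter, 18 mm high, bystander on the bench at the left; leave it alone. Origin: centre of its underside.
There are look-alikes about, which are no part of the job. There is more than one size of the bottle_amber; the job needs the smaller. Of the things that look like the jar_blue, take the one that is farthest to the robot's left at the start.

How it is judged (in metres and radians):
At the end, for the whole second after the job is handed in: Each vessel stands in the seat of its cap's colour (amber bottle: black): within 8 mm of the seat's centre, underside within 3 mm of the seat's floor, upright within 0.06 rad, released, at rest. Tally counter and tape roll within 20 mm of where they began (horizontal distance between jar_blue and seat_blue below 0.008 m and z of jar_blue in the frame of seat_blue between -0.001 and 0.006 m and angle between each of jar_blue, jar_white, jar_red, bottle_amber's own z axis and vertical below 0.06 rad and linear speed of each of jar_blue, jar_white, jar_red, bottle_amber below 0.02 m/s and angular speed of each of jar_blue, jar_white, jar_red, bottle_amber below 0.2 rad/s and horizontal distance between jar_white and seat_white below 0.008 m and z of jar_white in the frame of seat_white between -0.001 and 0.006 m and horizontal distance between jar_red and seat_red below 0.008 m and z of jar_red in the frame of seat_red between -0.001 and 0.006 m and horizontal distance between bottle_amber and seat_black below 0.008 m and z of bottle_amber in the frame of seat_black between -0.001 and 0.006 m and distance of each of tally_counter, tape_roll from where it was at the start of the episode below 0.02 m); the robot touches nothing.
It fails at once if a vessel is tipped over (more than 0.7 rad from upright) (angle between any of jar_blue, jar_white, jar_red, bottle_amber's own z axis and vertical above 0.7 rad).
It fails at once if the tally counter or the tape roll is pushed away (20 mm or more) (distance of any of tally_counter, tape_roll from where it was at the start of the episode above 0.02 m).
It also fails if it takes over 109 s, if anything falls off the work surface, if the arm or the gripper's body presses on something with over 40 N, if the wrist force passes 120 N, or if a joint passes its speed limit or range.

## Robot

A 6-joint arm with a two-finger parallel gripper is mounted at the origin on a cart in front of the work surface, level with it; the furniture and walls round the work are solid. World frame = base frame: x ahead of the robot, y to its left, z up, the work surface at z = 0. Lengths are in m, angles in degrees, forces in N, time in s.
With the tool pointing down it reaches from about 0.275 to 0.975 m from the base axis. Payload 8.4 kg.
Tool frame: the origin (TCP) lies midway between the tips of the shut fingers; the grasp point (between the pads) lies ctrl.grip_depth behind it (ctrl.grip_depth is the distance from the TCP to the grasp point, in m); z points along the fingers, y is the direction in which the jaws open and shut (so a half turn about z gives the same grasp; the last joint's range is limited). The gripper opens to 92 mm and grips with 3 to 60 N. Pads are 20 mm wide; open, the fingers measure 128 mm over their backs; the gripper's body (75 mm by 189 mm) begins 69 mm behind the grasp point.
Start: joints at [-68.778, 20.225, 93.587, -0, 66.188, -0.138], TCP at [0.228, -0.582, 0.215] pointing down, gripper open.
Joint ranges: [-150.9, 150.9], [-52.94, 120.26], [3.33, 152.33], [-74.26, 254.26], [0, 154.13], [-172.89, 172.89]. Speed limits (degrees/s): [127.2, 127.2, 159.86, 180, 180, 180].

## Interface

Orientations are given as [roll, pitch, yaw] about the fixed x, y, z axes, in that order (R = Rz(yaw) Ry(pitch) Rx(roll)).
In Python, from station import read_state, cams, ticket, ctrl gives the robot as it stands. The module is installed in compiled form; this text tells all that it offers.
- The arm moves only by the tool play_rows, never from a script. Its argument "commands" is a list that holds one entry, the list of rows, each a list of 5 numbers: the shift along the tool's x, y, z in cm, then the turn about the tool's z in degrees, then the gripper command: -1 is fully open, 1 is shut, values between are in proportion. A call has 1 to 5 rows; each row shifts and turns the commanded pose from where the row before left it, along the tool's axes as they then stand; what a row does not reach is not made up. A row lasts 1/8 s, in which the tool goes at most 62.5 mm and 10.7 degrees, less where a joint would pass 70% of its speed; a pose out of reach is approached as far as the arm can. A call is refused whole if a number of a shift passes 6.25 or a number of a turn 10.7, either way. A call with a gripper value outside its range is refused whole. The fingers move at their own pace and stop on an object; "newtons" is the grip in N (left out, the last holds). Time passes only in rows, so rows that do not move let the fingers close. It gives the time, the measured TCP pose, the force and the opening at its end, in the units of the state.
- read_state(): the state, without advancing time (a new reading comes with each control period).
- cams.snapshot(name): name is "scene" or "top" or "wrist"; returns the picture (420x560x3 uint8, blue, green, red); there is no depth.
- cams.camera_params(name): a dict with "camera_matrix" (3x3 intrinsics, pixels), "extrinsics" (4x4, takes a point from world to camera coordinates). Camera axes: x right, y up, looking along -z (the intrinsics and any distortion apply to the point x, -y, -z); pixel columns grow to the right and rows downward; lengths in m; the calibration is good to about 2 mm. The wrist camera is an equidistant fisheye: a pixel r from the principal point sees the ray r / f radians off the axis. A picture is of the moment at which its call begins: read the wrist's pose just before it. camera_params takes no time and is no camera call; for the wrist camera it gives the pose at the moment of the call.
- ticket.close_job(): hands the job in, once; it reports no verdict.
Trained networks look in the newest picture that a camera, given by its name, has taken for a name from the list of things; names that differ only in an ending like _2 or _b are one class to them, and where a whole thing is asked for, a point or a joint stands for the part that bears it (a point fixed in the world has none). Each returns a list of dicts, best first, with "confidence" (0 to 1); they miss things now and then, are a little off and sometimes report something else, mostly with a low value. They report only what shows in the picture. A call takes as long as a camera call. They do not tell look-alikes from the thing itself.
- cams.spot_in(label, camera): "xyz" ([x, y, z] in m, in world coordinates, good to about 4 mm: the middle of the surface that is visible of it).
- cams.tip_of(label, camera): "xyz" ([x, y, z] in m, in world coordinates, good to about 4 mm: a listed point, or the origin of a listed thing).
The state is a dict: "t": time; "joint_pos": joint angles; "qd": joint speeds; "tau": joint torques, N m; "tool_pos": TCP position; "tool_rot": TCP orientation; "contact_force": force on the tool from outside, world axes, zero at the start; "wrist_torque": the same for the moment, N m; "width": opening from 0.0 (shut) to 1.0 (fully open).
Only numpy, scipy, OpenCV 4.12 (cv2) and the standard library are available. Lean on these libraries where they do the work, as an engineer would, in place of code of your own. Each camera call takes 0.05 s, during which the arm holds its last target.

## Working session

There is one attempt and no reset: what is moved stays moved. The work goes in short steps, Python scripts to look and compute and a tool call to move; the robot and the scene stay as the last step left them, time stands still between calls to the robot, and variables do not carry over. Pictures are saved under pics/ and viewed, and the job is handed in when it is done.

Besides the shell and the picture viewer there is one more tool, called after ">>>" by a JSON object that holds its "op" and its "data". play_rows: Moves the arm, as the interface text tells. Its arguments: {"type":"object","properties":{"commands":{"type":"array"},"newtons":{"type":"number"}},"required":["commands"]}

```bash
mkdir -p pics; ls
python3 - <<'E'
from station import read_state, cams, ticket, ctrl
import cv2, numpy as np
s=read_state(); print(s); print(ctrl.grip_depth)
for n in ["scene","top","wrist"]:
    cv2.imwrite(f"pics/{n}0.png",cams.snapshot(n)); p=cams.camera_params(n); print(n,np.round(p["camera_matrix"],1).tolist(),np.round(p["extrinsics"],3).tolist(),[k for k in p])
E
```

```text
pics
{'t': 0.0, 'joint_pos': array([-6.87775863e+01,  2.02620563e+01,  9.36269058e+01,  7.28497907e-04,
        6.61884629e+01, -1.36021610e-01]), 'qd': array([-0.06395778, -0.12512749, -0.13288116,  0.0177277 , -0.01178652,
       -0.01772639]), 'tau': array([-1.76700571e-03, -5.93853879e+01, -3.34210396e+01,  6.97268802e-02,
        2.35528476e-02, -1.38115715e-04]), 'tool_pos': array([ 0.22747149, -0.58162142,  0.2138846 ]), 'tool_rot': array([-1.79922577e+02, -8.49895475e-04,  2.13581402e+01]), 'contact_force': array([ 0.9426208 , -0.07934086, -0.23999   ]), 'wrist_torque': array([ 0.0087996 ,  0.00161818, -0.0030228 ]), 'width': 0.9959487048843397}
0.0187
scene [[379.5, 0.0, 279.6], [0.0, 379.5, 206.1], [0.0, 0.0, 1.0]] [[-0.797, -0.604, -0.001, 0.474], [0.308, -0.408, 0.86, -0.235], [-0.519, 0.685, 0.511, -0.996], [0.0, 0.0, 0.0, 1.0]] ['camera_matrix', 'extrinsics']
top [[383.3, 0.0, 278.1], [0.0, 383.3, 210.8], [0.0, 0.0, 1.0]] [[-0.017, -1.0, 0.013, 0.049], [0.997, -0.016, 0.079, -0.577], [-0.079, 0.014, 0.997, -1.08], [0.0, 0.0, 0.0, 1.0]] ['camera_matrix', 'extrinsics']
wrist [[325.2, 0.0, 280.6], [0.0, 325.2, 211.2], [0.0, 0.0, 1.0]] [[0.363, -0.932, -0.001, -0.625], [0.903, 0.352, -0.247, 0.028], [0.231, 0.089, 0.969, -0.391], [0.0, 0.0, 0.0, 1.0]] ['camera_matrix', 'extrinsics']
```

View pics/top0.png

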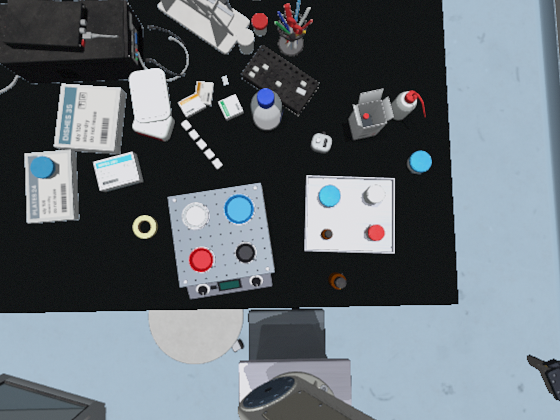

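View pics/scene0.png

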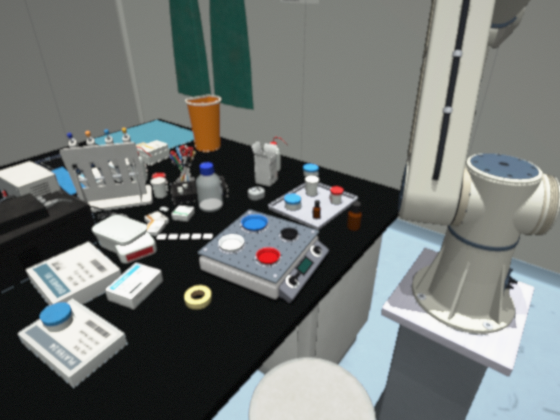

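Run:
```python
from station import read_state, cams
import numpy as np
for n in ["jar_blue","jar_white","jar_red","bottle_amber","seat_blue","seat_white","seat_red","seat_black"]:
    for c in ["top","scene"]:
        r=cams.tip_of(n,c); print(n,c,[(np.round(d["xyz"],4).tolist(),round(d["confidence"],2)) for d in r])
```

```text
jar_blue top [([0.7133, -0.373, -0.0009], 0.84), ([0.6187, -0.1093, -0.0019], 0.82), ([0.5113, -0.236, 0.0009], 0.55)]
jar_blue scene [([0.6176, -0.1062, 0.0007], 0.7), ([0.7166, -0.3715, 0.0002], 0.45)]
jar_white top [([0.616, -0.2303, -0.0006], 0.86)]
jar_white scene []
jar_red top [([0.5133, -0.236, 0.001], 0.77), ([0.5108, -0.1001, 0.0006], 0.75)]
jar_red scene [([0.5085, -0.2314, -0.0006], 0.49)]
bottle_amber top [([0.5121, -0.0986, 0.0045], 0.69), ([0.3786, -0.1233, -0.0002], 0.58)]
bottle_amber scene [([0.3791, -0.1257, 0.0001], 0.84), ([0.5094, -0.1, 0.0036], 0.5)]
seat_blue top [([0.5801, 0.1496, 0.071], 0.92)]
seat_blue scene [([0.58, 0.1481, 0.0676], 0.75)]
seat_white top [([0.5662, 0.2676, 0.0712], 0.74)]
seat_white scene []
seat_red top [([0.4444, 0.2499, 0.0688], 0.68), ([0.7832, -0.0918, -0.0038], 0.2)]
seat_red scene [([0.4449, 0.2512, 0.0667], 0.87)]
seat_black top [([0.463, 0.1276, 0.0717], 0.9), ([0.5375, 0.4259, -0.001], 0.41)]
seat_black scene [([0.464, 0.1288, 0.0729], 0.57), ([0.5107, -0.1003, 0.0038], 0.49)]
```

The top view shows the tray at px (303–395, 177–253): blue jar (330,195), white jar (375,194), amber bottle (326,234) and red jar (376,233). The larger bottle (338,281) and a second blue jar (420,161) are off the tray. The shaker seats are white (196,215), blue (239,209), red (201,260) and black (246,253). Next I'll refine these positions with my own silhouette fits.

```bash
cat > h.py <<'E'
from station import read_state, cams, ctrl
import cv2, numpy as np
from scipy.optimize import least_squares
P={n:cams.camera_params(n) for n in("top","scene")}
def proj(pts,p):
    K=p["camera_matrix"];E=p["extrinsics"]
    c=np.asarray(pts)@E[:3,:3].T+E[:3,3]
    return np.c_[K[0,0]*c[:,0]/-c[:,2]+K[0,2], -K[1,1]*c[:,1]/-c[:,2]+K[1,2]]
a=np.linspace(0,2*np.pi,60)
def hullc(x,y,rings,p):
    pts=np.vstack([np.c_[x+r*np.cos(a),y+r*np.sin(a),0*a+z] for r,z in rings])
    h=cv2.convexHull(proj(pts,p).astype(np.float32)); m=cv2.moments(h)
    return np.array([m["m10"]/m["m00"],m["m01"]/m["m00"]]),m["m00"]
def blob(mask,uv,rad=16):
    n,l,st,c=cv2.connectedComponentsWithStats(mask.astype(np.uint8))
    best=None
    for i in range(1,n):
        if st[i,4]<15: continue
        d=np.hypot(*(c[i]-uv))
        if best is None or d<best[0]: best=(d,c[i],st[i,4])
    return best
def fit(c,rings,p,x0):
    r=least_squares(lambda q:hullc(q[0],q[1],rings,p)[0]-c,x0); return r.x,hullc(*r.x,rings,p)[1]
E
python3 - <<'E'
from h import *
im=cv2.imread("pics/top0.png"); hsv=cv2.cvtColor(im,cv2.COLOR_BGR2HSV); H,S,V=cv2.split(hsv)
B=(H>90)&(H<115)&(S>110)&(V>90); R=((H<6)|(H>172))&(S>130)&(V>90)
p=P["top"]
def go(n,mask,uv,rings,x0):
    d,c,A=blob(mask,np.array(uv)); q,M=fit(c,rings,p,x0); print(n,"px",c.round(1),"area",A,"model",round(M),"xy",q.round(4))
z=.002
go("jblue",B,(330,195),[(.031,z+.024),(.031,z+.039)],[.6,-.1])
go("jred",R,(376,233),[(.023,z+.038),(.023,z+.053)],[.5,-.2])
go("sblue",B,(239,209),[(.0415,.084)],[.5,.1])
go("sred",R,(201,260),[(.0335,.084)],[.5,.1])
big=cv2.resize(im[165:300,160:400],None,fx=3.3,fy=3.3,interpolation=cv2.INTER_CUBIC)
def draw(x,y,r,zz,col):
    u=(proj(np.c_[x+r*np.cos(a),y+r*np.sin(a),0*a+zz],p)-[160,165])*3.3+1.15
    cv2.polylines(big,[u.astype(np.int32)],True,col,1)
for x,y,r,zz in [(.616,-.2303,.025,.067),(.511,-.0995,.0105,.069),(.511,-.0995,.015,.04),(.5662,.2676,.0355,.084),(.4635,.128,.0275,.084),(.5795,.149,.0415,.084),(.4447,.2505,.0335,.084)]: draw(x,y,r,zz,(0,255,0))
cv2.imwrite("pics/z1.png",big)
E
```

```text
jblue px [329.  195.6] area 358 model 387 xy [ 0.6182 -0.1063]
jred px [375.5 232.4] area 201 model 234 xy [ 0.5108 -0.2319]
sblue px [238.4 208.7] area 682 model 732 xy [0.5806 0.1482]
sred px [200.6 259.6] area 453 model 494 xy [0.4452 0.2507]
```

View pics/z1.png

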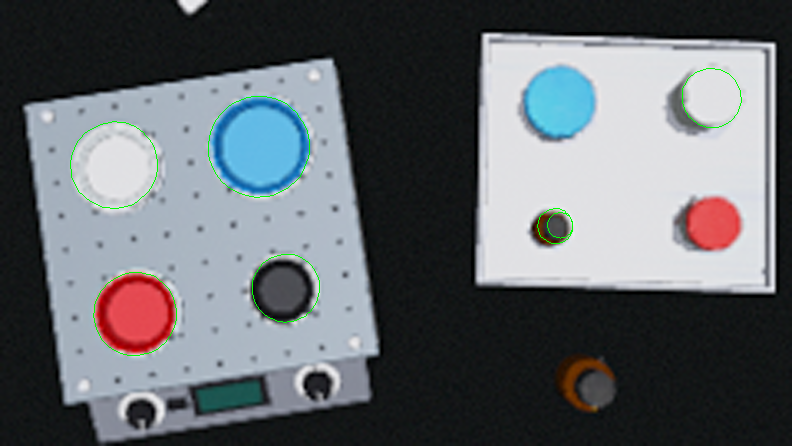

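>>> {"op": "play_rows", "data": {"commands": [[[0,0,0,10.68,-1],[0,0,0,10.68,-1],[3.9,-4.75,0,0,-1],[3.9,-4.75,0,0,-1],[3.9,-4.75,0,0,-1]]], "newtons": 20}}

```text
t: 1.58
tool_pos: [0.3455, -0.4383, 0.2147]
tool_rot: [180.0, -0.0, -0.0]
contact_force: [1.4, -0.4, -0.6]
width: 0.999
```

>>> {"op": "play_rows", "data": {"commands": [[[3.9,-4.75,0,0,-1],[3.9,-4.75,0,0,-1],[3.9,-4.75,0,0,-1],[3.9,-4.75,0,0,-1],[3.9,-4.75,0,0,-1]]]}}

```text
t: 2.2
tool_pos: [0.5408, -0.2004, 0.2149]
tool_rot: [180.0, -0.0, 0.0]
contact_force: [0.7, -0.3, -1.1]
width: 1.007
```

>>> {"op": "play_rows", "data": {"commands": [[[0,0,0,0,-1],[0,0,0,0,-1]]]}}

```text
t: 2.45
tool_pos: [0.5393, -0.2022, 0.2144]
tool_rot: [180.0, 0.0, 0.1]
contact_force: [-0.9, -0.0, -0.2]
width: 1.001
```

>>> {"op": "play_rows", "data": {"commands": [[[3.94,-4.78,0,0,-1],[3.94,-4.78,0,0,-1],[0,0,4,0,-1],[0,0,4,0,-1],[0,0,0,0,-1]]]}}

```text
t: 3.08
tool_pos: [0.6155, -0.1076, 0.1319]
tool_rot: [-180.0, 0.4, -0.1]
contact_force: [0.9, 0.3, 0.2]
width: 0.999
```

```bash
cat >> h.py <<'E'
def wproj(pts,p):
    K=p["camera_matrix"];E=p["extrinsics"]
    c=np.asarray(pts)@E[:3,:3].T+E[:3,3]
    X,Y,Z=c[:,0],-c[:,1],-c[:,2]; r=np.hypot(X,Y); th=np.arctan2(r,Z)
    return np.c_[K[0,0]*th*X/r+K[0,2],K[1,1]*th*Y/r+K[1,2]]
def wshot(name,circ):
    p=cams.camera_params("wrist"); im=cams.snapshot("wrist"); 
    im=cv2.resize(im,None,fx=1.4,fy=1.4)
    for x,y,r,zz in circ:
        u=wproj(np.c_[x+r*np.cos(a),y+r*np.sin(a),0*a+zz],p)*1.4
        cv2.polylines(im,[u.astype(np.int32)],True,(0,255,0),1)
    cv2.imwrite(f"pics/{name}.png",im)
JARS=[(.618,-.1065,.031,.041),(.616,-.2303,.025,.067),(.511,-.232,.023,.055),(.511,-.0995,.0105,.069),(.511,-.0995,.015,.03)]
SEATS=[(.5806,.1482,.0415,.084),(.4452,.2507,.0335,.084),(.5642,.2670,.0355,.084),(.4617,.1315,.0275,.084)]
E
python3 - <<'E'
from h import *
print(read_state()["tool_pos"]); wshot("w1",JARS)
E
```

```text
[ 0.61546989 -0.10763781  0.13187881]
```

View pics/w1.png

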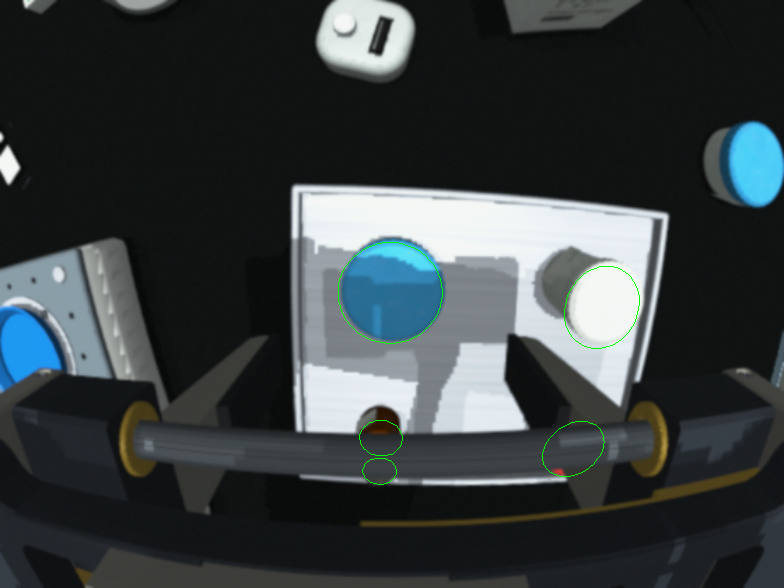

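The wrist view confirms the map: the blue cap circle (391,291) and white cap (603,305) match their predictions. I'll lower onto the blue jar.

>>> {"op": "play_rows", "data": {"commands": [[[0.15,-0.05,5,0,-0.74],[0,0,4,0,-0.74],[0,0,1.5,0,-0.74],[0,0,0.8,0,-0.74],[0,0,0,0,-0.74]]]}}

```text
t: 3.75
tool_pos: [0.6208, -0.1064, 0.0228]
tool_rot: [180.0, -0.1, -0.0]
contact_force: [0.7, -0.0, -0.1]
width: 0.87
```

>>> {"op": "play_rows", "data": {"commands": [[[0,0,0,0,1],[0,0,0,0,1],[0,0,0,0,1],[0,0,0,0,1]]], "newtons": 15}}

```text
t: 4.25
tool_pos: [0.6206, -0.1061, 0.0226]
tool_rot: [180.0, -0.1, 0.0]
contact_force: [-0.7, 0.1, 6.6]
width: 0.67
```

>>> {"op": "play_rows", "data": {"commands": [[[0,0,0,0,-0.74],[0,0,0,0,-0.74],[-0.15,0,0.5,0,-0.74],[0,0,0,0,-0.74]]]}}

```text
t: 4.75
tool_pos: [0.6178, -0.1059, 0.0159]
tool_rot: [-180.0, 0.1, 0.0]
contact_force: [-0.4, -0.7, -0.1]
width: 0.872
```

>>> {"op": "play_rows", "data": {"commands": [[[0,0,0,0,1],[0,0,0,0,1],[0,0,0,0,1],[0,0,0,0,1]]], "newtons": 20}}

```text
t: 5.25
tool_pos: [0.6184, -0.106, 0.0166]
tool_rot: [-180.0, 0.0, -0.0]
contact_force: [0.4, -0.2, -1.6]
width: 0.672
```

>>> {"op": "play_rows", "data": {"commands": [[[0,0,-2,0,1],[0,0,-4,0,1],[0,0,-5,0,1],[0,0,-4,0,1],[0,0,0,0,1]]]}}

```text
t: 5.88
tool_pos: [0.6209, -0.1064, 0.1718]
tool_rot: [179.9, -0.4, 0.0]
contact_force: [0.7, -0.1, -0.8]
width: 0.673
```

>>> {"op": "play_rows", "data": {"commands": [[[-0.76,-5.08,0,0,1],[-0.76,-5.08,0,0,1],[-0.76,-5.08,0,0,1],[-0.76,-5.08,0,0,1],[-0.76,-5.08,0,0,1]]]}}

```text
t: 6.5
tool_pos: [0.5795, 0.1495, 0.1664]
tool_rot: [180.0, 0.0, -0.0]
contact_force: [0.3, 0.7, 0.2]
width: 0.665
```

>>> {"op": "play_rows", "data": {"commands": [[[0,0,0,0,1],[0,0,0,0,1]]]}}

```text
t: 6.75
tool_pos: [0.5801, 0.1476, 0.1663]
tool_rot: [180.0, 0.0, 0.0]
contact_force: [-0.8, 0.2, -0.9]
width: 0.667
```

Run:
```python
from h import *
s=read_state();print(s["tool_pos"],s["width"]); wshot("w2",SEATS)
```

```text
[0.58007606 0.14760118 0.16633923] 0.6674890206227274
```

View pics/w2.png

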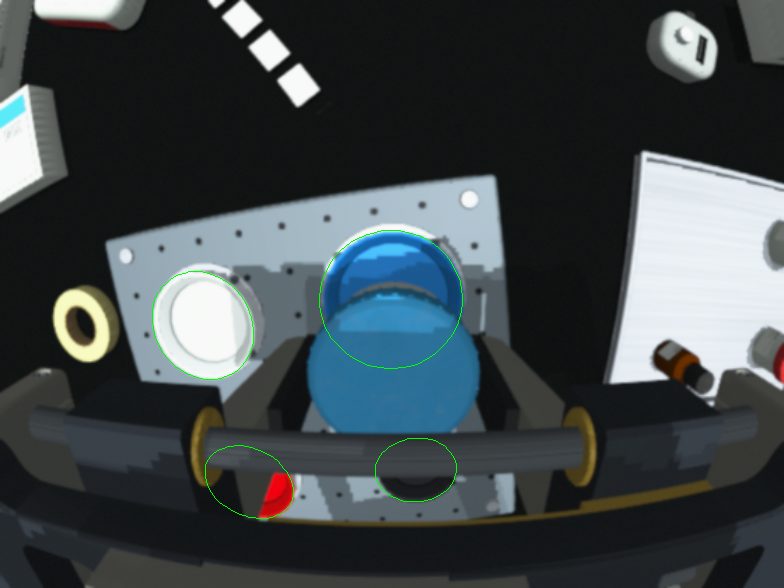

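The blue jar hangs over seat_blue at (391,300), and the seat predictions match the picture within about 2 mm. Lowering.

>>> {"op": "play_rows", "data": {"commands": [[[0.05,0,3.5,0,1],[0,0,2.5,0,1],[0,0,1,0,1],[0,0,0.5,0,1],[0,0,0,0,1]]]}}

```text
t: 7.42
tool_pos: [0.5814, 0.1477, 0.092]
tool_rot: [-180.0, -0.0, -0.0]
contact_force: [0.6, 0.3, -0.5]
width: 0.668
```

>>> {"op": "play_rows", "data": {"commands": [[[0,0,0.3,0,1],[0,0,0.1,0,1],[0,0,0,0,1]]]}}

```text
t: 7.8
tool_pos: [0.581, 0.1481, 0.0878]
tool_rot: [-180.0, -0.0, 0.0]
contact_force: [0.1, -0.6, -0.3]
width: 0.67
```

>>> {"op": "play_rows", "data": {"commands": [[[0,0,0,0,-0.74],[0,0,0,0,-0.74],[0,0,-2,0,-0.74],[0,0,-5,0,-0.74],[0,0,-3,0,-1]]]}}

```text
t: 8.43
tool_pos: [0.5817, 0.1482, 0.1898]
tool_rot: [-180.0, -0.1, 0.0]
contact_force: [-0.2, 0.1, 0.5]
width: 0.957
```

Run:
```python
from h import *
s=read_state();print(s["tool_pos"],s["width"]); wshot("w3",[(.5806,.1482,.031,.112)]+SEATS[1:])
```

```text
[0.58165628 0.14822194 0.18983595] 0.9573216272828537
```

View pics/w3.png

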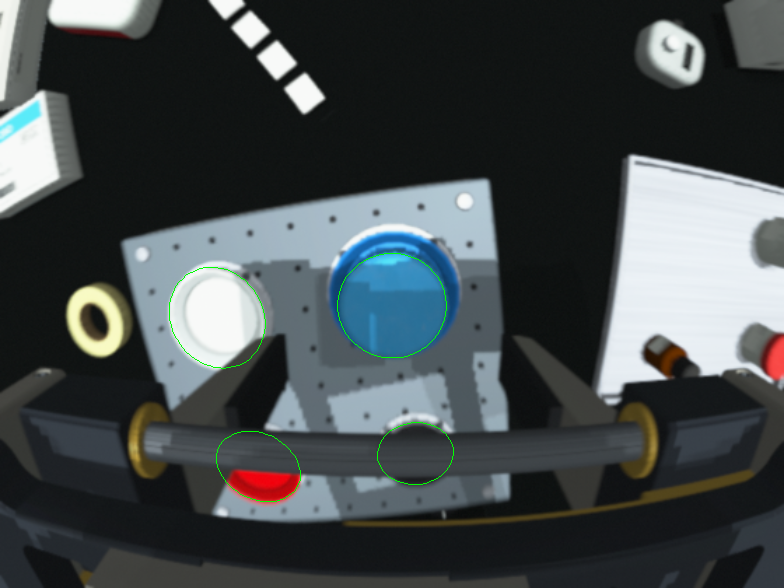

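The blue jar's cap sits on its predicted circle at (392,305). Next is the white jar.

>>> {"op": "play_rows", "data": {"commands": [[[0.49,5.41,0,0,-1],[0.49,5.41,0,0,-1],[0.49,5.41,0,0,-1],[0.49,5.41,0,0,-1],[0.49,5.41,0,0,-1]]]}}

```text
t: 9.1
tool_pos: [0.6054, -0.1242, 0.1874]
tool_rot: [-180.0, -0.0, 0.0]
contact_force: [-0.3, 0.1, -0.5]
width: 1.001
```

>>> {"op": "play_rows", "data": {"commands": [[[0.49,5.41,0,0,-1],[0.49,5.41,0,0,-1],[0,0,5,0,-1],[0,0,0,0,-1],[0,0,0,0,-1]]]}}

```text
t: 9.72
tool_pos: [0.6156, -0.2302, 0.1384]
tool_rot: [-180.0, -0.0, 0.0]
contact_force: [-1.2, -0.2, 0.7]
width: 1.006
```

Run:
```python
from h import *
s=read_state();print(s["tool_pos"],s["width"]); wshot("w4",JARS[1:])
```

```text
[ 0.61557113 -0.23023102  0.13841751] 1.0064830192569036
```

View pics/w4.png

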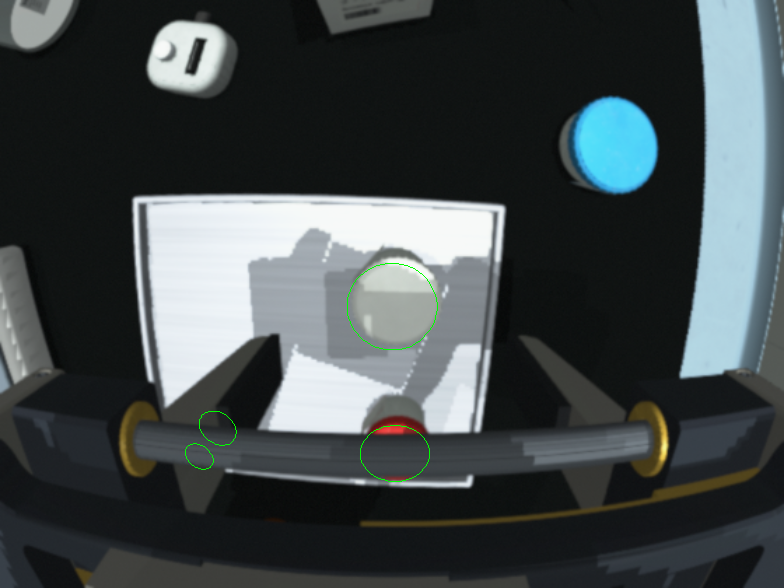

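The white cap is centred near (394,303) and I predicted (392,306), so it is about 1.5 mm further in x. Correcting and descending.

>>> {"op": "play_rows", "data": {"commands": [[[0.15,0.05,4.5,0,-1],[0,0,3.5,0,-1],[0,0,1.2,0,-1],[0,0,0.5,0,-1],[0,0,0,0,-1]]]}}

```text
t: 10.4
tool_pos: [0.6177, -0.2313, 0.0419]
tool_rot: [180.0, -0.1, 0.0]
contact_force: [-0.7, 0.7, -0.3]
width: 1.001
```

>>> {"op": "play_rows", "data": {"commands": [[[0,0,0,0,1],[0,0,0,0,1],[0,0,0,0,1],[0,0,0,0,1],[0,0,0,0,1]]]}}

```text
t: 11.02
tool_pos: [0.6168, -0.2312, 0.0406]
tool_rot: [180.0, -0.0, -0.0]
contact_force: [-0.2, -0.6, 1.0]
width: 0.54
```

>>> {"op": "play_rows", "data": {"commands": [[[0,0,-2,0,1],[0,0,-5,0,1],[0,0,-5,0,1],[0,0,-4,0,1],[0,0,0,0,1]]]}}

```text
t: 11.65
tool_pos: [0.6189, -0.232, 0.206]
tool_rot: [179.8, -0.4, 0.0]
contact_force: [0.7, -0.0, -0.6]
width: 0.539
```

>>> {"op": "play_rows", "data": {"commands": [[[-0.59,-5.53,0,0,1],[-0.59,-5.53,0,0,1],[-0.59,-5.53,0,0,1],[-0.59,-5.53,0,0,1],[-0.59,-5.53,0,0,1]]]}}

```text
t: 12.28
tool_pos: [0.5863, 0.047, 0.2003]
tool_rot: [180.0, 0.1, -0.0]
contact_force: [-0.3, 0.7, -0.4]
width: 0.536
```

>>> {"op": "play_rows", "data": {"commands": [[[-0.59,-5.53,0,0,1],[-0.59,-5.53,0,0,1],[-0.59,-5.53,0,0,1],[-0.59,-5.53,0,0,1],[0,0,0,0,1]]]}}

```text
t: 12.9
tool_pos: [0.5624, 0.2698, 0.2]
tool_rot: [-180.0, 0.1, 0.2]
contact_force: [-0.0, -0.3, -0.7]
width: 0.536
```

Run:
```python
from h import *
s=read_state();print(s["tool_pos"],s["width"]); wshot("w5",SEATS)
```

```text
[0.5624331  0.26977079 0.20003941] 0.5358092854497626
```

View pics/w5.png

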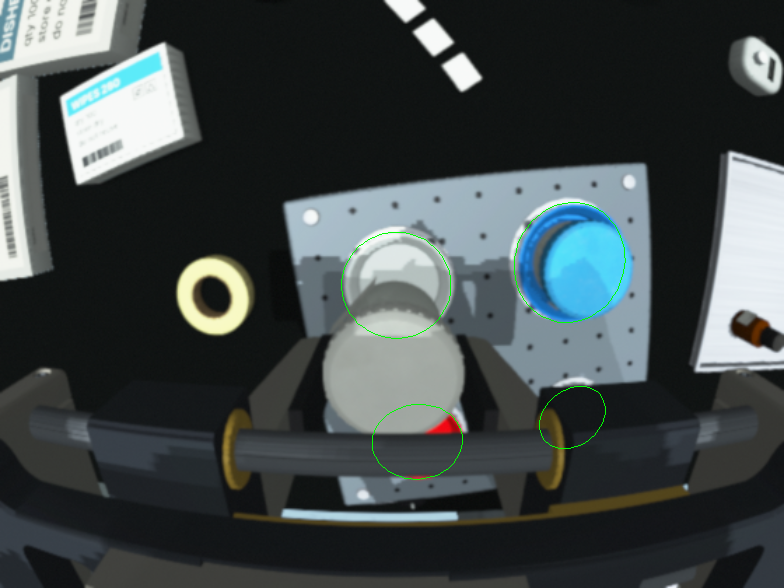

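The white jar is over seat_white at (397,285), and the prediction matches the picture. Lowering.

>>> {"op": "play_rows", "data": {"commands": [[[0,0,3,0,1],[0,0,2.5,0,1],[0,0,1.5,0,1],[0,0,1,0,1],[0,0,0,0,1]]]}}

```text
t: 13.58
tool_pos: [0.5636, 0.266, 0.1203]
tool_rot: [180.0, 0.0, -0.0]
contact_force: [-0.4, 0.6, -1.2]
width: 0.538
```

>>> {"op": "play_rows", "data": {"commands": [[[0,0,0.5,0,1],[0,0,0.25,0,1],[0,0,0,0,1]]]}}

```text
t: 13.95
tool_pos: [0.5636, 0.2666, 0.1132]
tool_rot: [-180.0, -0.0, 0.0]
contact_force: [0.6, -0.1, -0.4]
width: 0.537
```

>>> {"op": "play_rows", "data": {"commands": [[[0,0,0.05,0,1],[0,0,0,0,-0.5],[0,0,0,0,-0.6],[0,0,-3,0,-0.6],[0,0,-6,0,-0.8]]]}}

```text
t: 14.58
tool_pos: [0.5621, 0.2658, 0.2012]
tool_rot: [179.9, 0.3, -0.0]
contact_force: [0.2, 0.7, 0.0]
width: 0.884
```

Run:
```python
from h import *
s=read_state();print(s["tool_pos"],s["width"]); wshot("w6",[(.5642,.2670,.025,.138)]+[(.5806,.1482,.031,.112)])
```

```text
[0.56205946 0.26580294 0.20121492] 0.8837667866955147
```

View pics/w6.png

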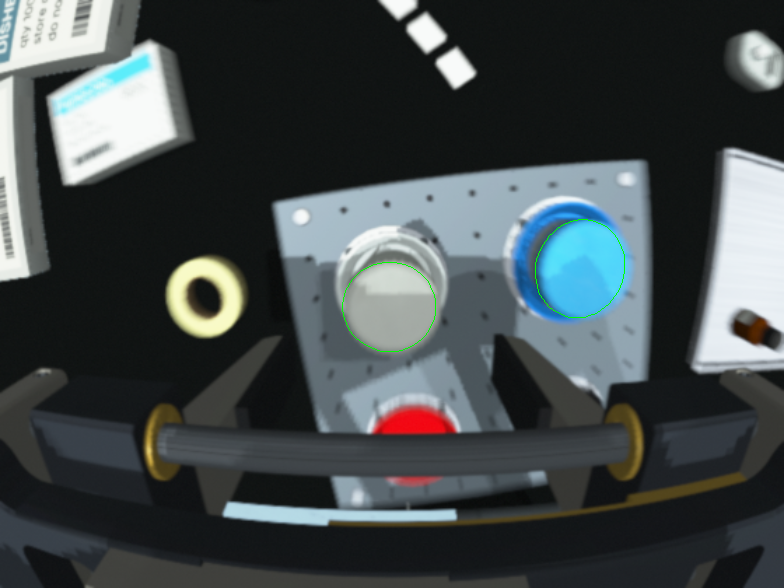

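White and blue both sit where predicted. On to the red jar.

>>> {"op": "play_rows", "data": {"commands": [[[-0.57,5.54,0,0,-1],[-0.57,5.54,0,0,-1],[-0.57,5.54,0,0,-1],[-0.57,5.54,0,0,-1],[-0.57,5.54,0,0,-1]]]}}

```text
t: 15.25
tool_pos: [0.535, -0.0122, 0.2029]
tool_rot: [180.0, -0.1, 0.0]
contact_force: [0.1, 0.6, 0.0]
width: 0.998
```

>>> {"op": "play_rows", "data": {"commands": [[[-0.57,5.54,0,0,-1],[-0.57,5.54,0,0,-1],[-0.57,5.54,0,0,-1],[-0.57,5.54,0,0,-1],[0,0,5,0,-1]]]}}

```text
t: 15.88
tool_pos: [0.515, -0.2371, 0.1554]
tool_rot: [179.7, -0.5, -0.2]
contact_force: [-0.1, 0.3, -0.9]
width: 0.999
```

>>> {"op": "play_rows", "data": {"commands": [[[0,0,0,0,-1],[0,0,0,0,-1]]]}}

```text
t: 16.12
tool_pos: [0.5129, -0.2318, 0.1536]
tool_rot: [180.0, -0.0, 0.0]
contact_force: [0.4, 0.8, 0.2]
width: 1.002
```

Run:
```python
from h import *
s=read_state();print(s["tool_pos"],s["width"]); wshot("w7",JARS[2:])
```

```text
[ 0.5128536  -0.23176747  0.15358663] 1.0017932427594352
```

View pics/w7.png

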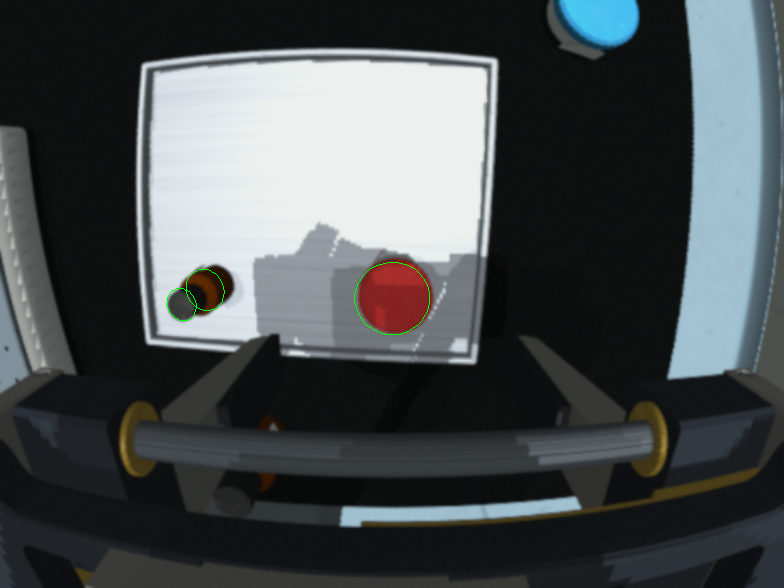

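The red cap at (393,298) and the amber cap at (181,304) both match. Descending on red.

>>> {"op": "play_rows", "data": {"commands": [[[-0.1,0,5.5,0,-1],[0,0,4.5,0,-1],[0,0,1.6,0,-1],[0,0,0.8,0,-1],[0,0,0,0,-1]]]}}

```text
t: 16.8
tool_pos: [0.5123, -0.2323, 0.0297]
tool_rot: [180.0, -0.1, 0.0]
contact_force: [-0.2, 0.3, -0.4]
width: 1.003
```

>>> {"op": "play_rows", "data": {"commands": [[[0,0,0,0,1],[0,0,0,0,1],[0,0,0,0,1],[0,0,0,0,1],[0,0,0,0,1]]]}}

```text
t: 17.42
tool_pos: [0.5113, -0.2321, 0.0286]
tool_rot: [180.0, -0.0, 0.0]
contact_force: [0.1, 0.1, 0.5]
width: 0.492
```

>>> {"op": "play_rows", "data": {"commands": [[[0,0,-2,0,1],[0,0,-5,0,1],[0,0,-5,0,1],[0,0,-4,0,1],[0,0,0,0,1]]]}}

```text
t: 18.05
tool_pos: [0.5132, -0.2329, 0.1917]
tool_rot: [179.9, -0.3, -0.0]
contact_force: [0.3, -0.7, -1.5]
width: 0.494
```

>>> {"op": "play_rows", "data": {"commands": [[[-0.83,-6.04,0,0,1],[-0.83,-6.04,0,0,1],[-0.83,-6.04,0,0,1],[-0.83,-6.04,0,0,1],[-0.83,-6.04,0,0,1]]]}}

```text
t: 18.68
tool_pos: [0.4685, 0.0716, 0.1873]
tool_rot: [180.0, 0.1, -0.0]
contact_force: [1.3, -0.4, -0.2]
width: 0.493
```

>>> {"op": "play_rows", "data": {"commands": [[[-0.83,-6.04,0,0,1],[-0.83,-6.04,0,0,1],[-0.83,-6.04,0,0,1],[0,0,0,0,1],[0,0,0,0,1]]]}}

```text
t: 19.3
tool_pos: [0.444, 0.2506, 0.1873]
tool_rot: [179.9, 0.1, 0.1]
contact_force: [-0.0, -0.5, -1.4]
width: 0.494
```

Run:
```python
from h import *
s=read_state();print(s["tool_pos"],s["width"]); wshot("w8",SEATS)
```

```text
[0.44402195 0.25057194 0.18725551] 0.49416836512120776
```

View pics/w8.png

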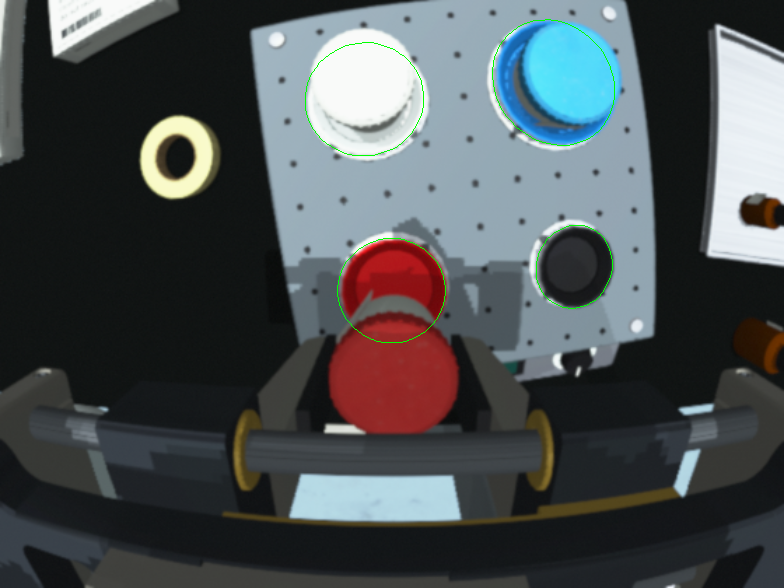

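The red jar is over seat_red at (392,291), and the black seat prediction at (575,266) matches too. Lowering.

>>> {"op": "play_rows", "data": {"commands": [[[0.1,0,3.5,0,1],[0,0,2.8,0,1],[0,0,1.3,0,1],[0,0,0.6,0,1],[0,0,0,0,1]]]}}

```text
t: 19.98
tool_pos: [0.4463, 0.2508, 0.1069]
tool_rot: [-180.0, -0.0, -0.0]
contact_force: [0.4, -0.7, -0.1]
width: 0.494
```

>>> {"op": "play_rows", "data": {"commands": [[[0,0,0.3,0,1],[0,0,0.1,0,1],[0,0,0,0,1]]]}}

```text
t: 20.35
tool_pos: [0.446, 0.2512, 0.1028]
tool_rot: [-180.0, -0.0, 0.0]
contact_force: [0.2, -0.1, -0.4]
width: 0.493
```

>>> {"op": "play_rows", "data": {"commands": [[[0,0,0.2,0,1],[0,0,0,0,1],[0,0,0,0,-0.5],[0,0,0,0,-0.6],[0,0,0,0,-0.6]]]}}

```text
t: 20.98
tool_pos: [0.446, 0.2512, 0.1007]
tool_rot: [-180.0, -0.0, -0.0]
contact_force: [0.5, 0.6, 0.6]
width: 0.787
```

>>> {"op": "play_rows", "data": {"commands": [[[0,0,-3,0,-0.6],[0,0,-4,0,-0.6],[0,0,-3,0,-0.6],[0,0,0,0,-0.6],[0,0,0,0,-0.6]]]}}

```text
t: 21.6
tool_pos: [0.4454, 0.2508, 0.1998]
tool_rot: [180.0, 0.0, 0.0]
contact_force: [-0.1, -0.2, -0.2]
width: 0.799
```

Run:
```python
from h import *
s=read_state();print(s["tool_pos"],s["width"]); wshot("w9",[(.5642,.2670,.025,.138),(.5806,.1482,.031,.112),(.4452,.2507,.023,.126)])
```

```text
[0.44544537 0.25084273 0.19979884] 0.7988269310390663
```

View pics/w9.png

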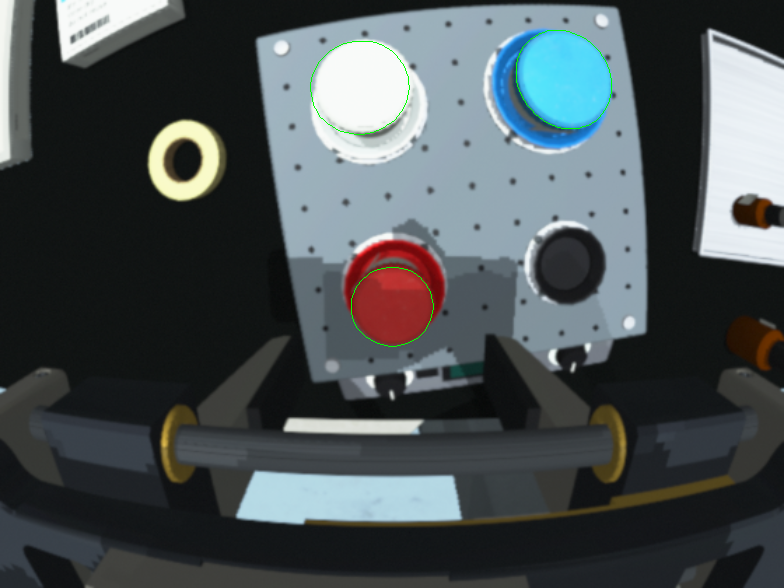

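All three caps match their seated circles. Last is the amber bottle.

>>> {"op": "play_rows", "data": {"commands": [[[1.09,5.84,0,0,-0.6],[1.09,5.84,0,0,-0.6],[1.09,5.84,0,0,-0.6],[1.09,5.84,0,0,-0.6],[1.09,5.84,0,0,-0.6]]]}}

```text
t: 22.28
tool_pos: [0.4998, -0.0427, 0.1993]
tool_rot: [-180.0, 0.1, 0.0]
contact_force: [1.0, 0.5, 0.1]
width: 0.799
```

>>> {"op": "play_rows", "data": {"commands": [[[1.09,5.84,0,0,-0.6],[0,0,5,0,-0.6],[0,0,0,0,-0.6],[0,0,0,0,-0.6]]]}}

```text
t: 22.78
tool_pos: [0.5112, -0.0987, 0.1508]
tool_rot: [-180.0, 0.1, 0.0]
contact_force: [-0.2, 0.5, -0.8]
width: 0.797
```

Run:
```python
from h import *
s=read_state();print(s["tool_pos"],s["width"]); wshot("w10",JARS[3:])
```

```text
[ 0.51118038 -0.09873834  0.15078378] 0.7965672038662286
```

View pics/w10.png

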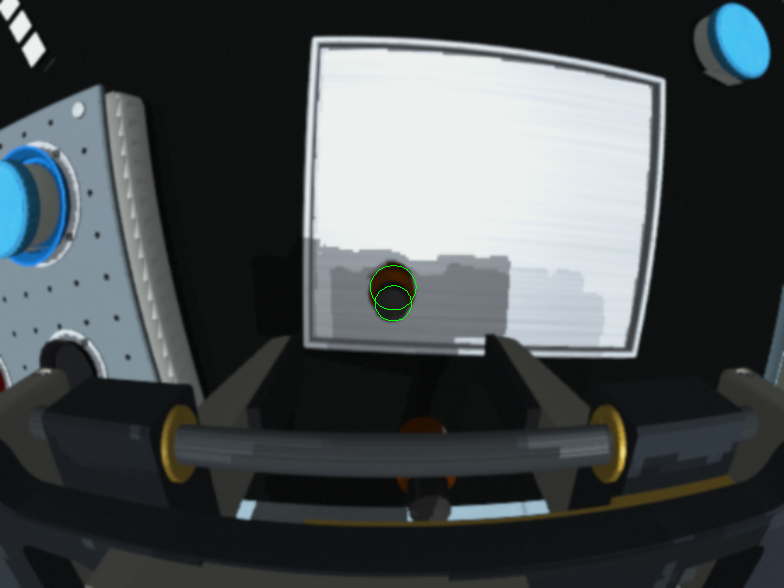

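>>> {"op": "play_rows", "data": {"commands": [[[0,0.05,3,0,-0.1],[0,0,3,0,-0.1],[0,0,3,0,-0.1],[0,0,2.5,0,-0.1],[0,0,1.2,0,-0.1]]]}}

```text
t: 23.45
tool_pos: [0.5119, -0.0991, 0.0237]
tool_rot: [180.0, -0.0, 0.1]
contact_force: [-1.0, 0.5, 0.4]
width: 0.551
```

>>> {"op": "play_rows", "data": {"commands": [[[0,0,0.5,0,-0.1],[0,0,0,0,-0.1]]]}}

```text
t: 23.7
tool_pos: [0.5119, -0.0997, 0.0193]
tool_rot: [180.0, -0.1, 0.0]
contact_force: [0.5, 0.3, 0.0]
width: 0.551
```

>>> {"op": "play_rows", "data": {"commands": [[[0,0,0.2,0,-0.1],[0,0,0,0,1],[0,0,0,0,1],[0,0,0,0,1],[0,0,0,0,1]]], "newtons": 15}}

```text
t: 24.32
tool_pos: [0.5115, -0.0998, 0.0168]
tool_rot: [180.0, -0.0, -0.0]
contact_force: [-0.7, 0.1, 3.8]
width: 0.323
```

>>> {"op": "play_rows", "data": {"commands": [[[0,0,-0.5,0,1],[0,0,-1.5,0,1],[0,0,0,0,1]]]}}

```text
t: 24.7
tool_pos: [0.5124, -0.1, 0.0381]
tool_rot: [180.0, -0.1, -0.0]
contact_force: [0.7, -0.4, -0.5]
width: 0.32
```

Run:
```python
from h import *
s=read_state();print(s["tool_pos"],s["width"],s["contact_force"]); wshot("w11",[]); im=cams.snapshot("scene"); cv2.imwrite("pics/s11.png",cv2.resize(im[150:260,230:390],None,fx=5,fy=5,interpolation=cv2.INTER_CUBIC))
```

```text
[ 0.51244584 -0.10000464  0.03807558] 0.3204016679566942 [ 0.73444524 -0.38880774 -0.47892877]
```

View pics/w11.png

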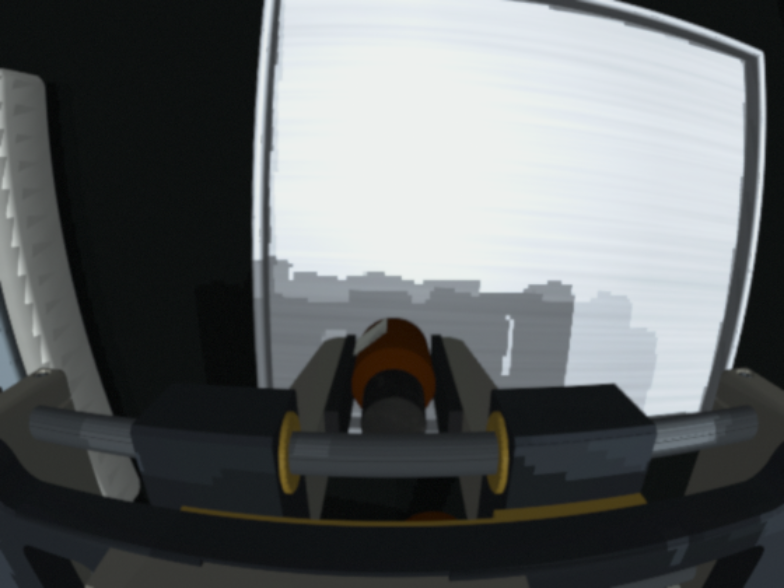

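View pics/s11.png

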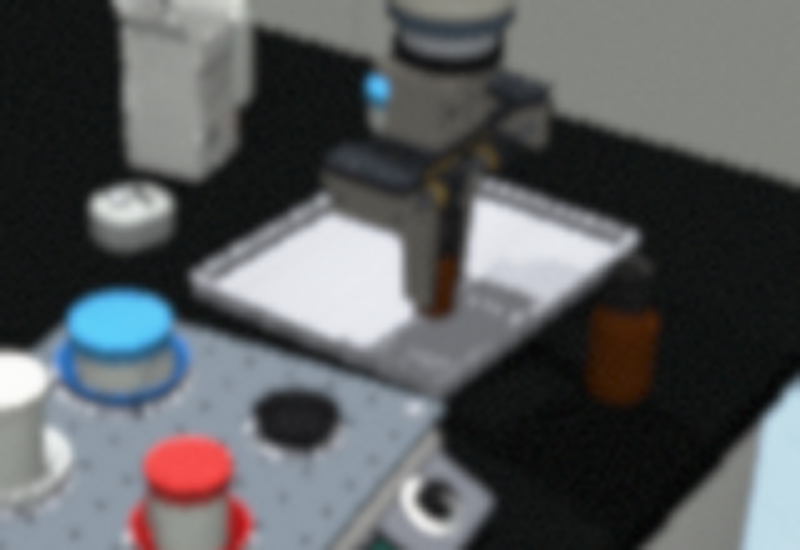

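The bottle is held upright by its body. The scene view also shows the three seated jars standing upright. Carrying on to the black seat.

>>> {"op": "play_rows", "data": {"commands": [[[0,0,-4,0,1],[0,0,-5,0,1],[0,0,-4,0,1],[-1.0,-4.63,0,0,1],[-1.0,-4.63,0,0,1]]]}}

```text
t: 25.42
tool_pos: [0.4912, -0.0065, 0.167]
tool_rot: [-180.0, -0.1, -0.1]
contact_force: [0.3, -0.3, 0.4]
width: 0.323
```

>>> {"op": "play_rows", "data": {"commands": [[[-1.0,-4.63,0,0,1],[-1.0,-4.63,0,0,1],[-1.0,-4.63,0,0,1],[0,0,0,0,1],[0,0,0,0,1]]]}}

```text
t: 26.05
tool_pos: [0.4611, 0.1315, 0.1664]
tool_rot: [180.0, 0.0, 0.1]
contact_force: [-0.1, -0.3, 0.8]
width: 0.322
```

Run:
```python
from h import *
s=read_state();print(s["tool_pos"],s["width"]); wshot("w12",SEATS[1:])
```

```text
[0.46114949 0.13153485 0.16637194] 0.3218631544066768
```

View pics/w12.png

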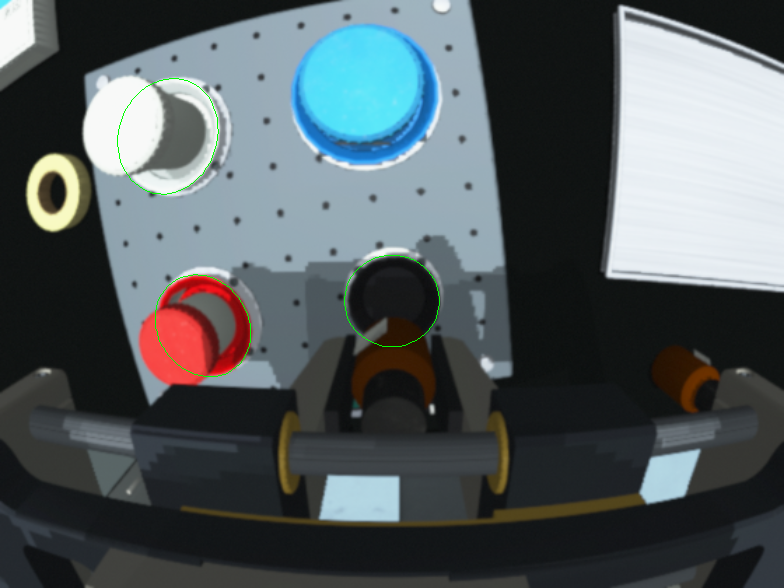

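>>> {"op": "play_rows", "data": {"commands": [[[0,0,3.2,0,1],[0,0,2.5,0,1],[0,0,1,0,1],[0,0,0.6,0,1],[0,0,0,0,1]]]}}

```text
t: 26.72
tool_pos: [0.4617, 0.1315, 0.0938]
tool_rot: [-180.0, -0.0, -0.0]
contact_force: [-1.0, 0.6, -0.1]
width: 0.323
```

>>> {"op": "play_rows", "data": {"commands": [[[0,0,0.3,0,1],[0,0,0,0,1],[0,0,0,0,1]]]}}

```text
t: 27.1
tool_pos: [0.4615, 0.1318, 0.0908]
tool_rot: [-180.0, -0.0, 0.0]
contact_force: [-0.9, 0.5, -0.5]
width: 0.32
```

>>> {"op": "play_rows", "data": {"commands": [[[0,0,0.2,0,1],[0,0,0.1,0,1],[0,0,0,0,1]]]}}

```text
t: 27.48
tool_pos: [0.4615, 0.1318, 0.0878]
tool_rot: [-180.0, -0.0, 0.0]
contact_force: [-0.4, -0.2, 3.2]
width: 0.318
```

>>> {"op": "play_rows", "data": {"commands": [[[0,0,0,0,-0.1],[0,0,0,0,-0.1],[0,0,0,0,-0.1],[0,0,-3,0,-0.1],[0,0,-5,0,-0.1]]]}}

```text
t: 28.1
tool_pos: [0.46, 0.1314, 0.1672]
tool_rot: [179.9, 0.2, 0.0]
contact_force: [0.6, 0.6, 1.0]
width: 0.546
```

>>> {"op": "play_rows", "data": {"commands": [[[0,0,-5,0,-0.1],[-2,6,0,0,-0.1],[-2,5.9,0,0,-0.1],[-2,5.9,0,0,-0.1],[-2,5.9,0,0,-0.1]]]}}

```text
t: 28.72
tool_pos: [0.3808, -0.1061, 0.2178]
tool_rot: [180.0, -0.1, 0.0]
contact_force: [0.4, 0.0, 0.7]
width: 0.546
```

>>> {"op": "play_rows", "data": {"commands": [[[0,6,0,0,-0.1],[0,6,0,0,-0.1],[0,6,0,0,-0.1],[0,0,0,0,-0.1]]]}}

```text
t: 29.22
tool_pos: [0.3813, -0.2881, 0.2175]
tool_rot: [179.9, -0.0, -0.2]
contact_force: [0.0, 0.7, -0.3]
width: 0.549
```

Run:
```python
from h import *
im=cams.snapshot("top"); sc=cams.snapshot("scene"); p=P["top"]; cv2.imwrite("pics/topF.png",im)
big=cv2.resize(im[170:310,150:300],None,fx=4,fy=4,interpolation=cv2.INTER_CUBIC)
C=[(.5642,.2670,.025,.138),(.5806,.1482,.031,.112),(.4452,.2507,.023,.126),(.4617,.1315,.0105,.140)]
for x,y,r,z in C:
    u=(proj(np.c_[x+r*np.cos(a),y+r*np.sin(a),0*a+z],p)-[150,170]+.5)*4-.5
    cv2.polylines(big,[u.astype(np.int32)],True,(0,255,0),1)
cv2.imwrite("pics/zF.png",big)
big=cv2.resize(sc[190:310,180:340],None,fx=5,fy=5,interpolation=cv2.INTER_CUBIC)
for x,y,r,z in C:
    u=(proj(np.c_[x+r*np.cos(a),y+r*np.sin(a),0*a+z],P["scene"])-[180,190]+.5)*5-.5
    cv2.polylines(big,[u.astype(np.int32)],True,(0,255,0),1)
cv2.imwrite("pics/sF.png",big)
for n in ["jar_blue","jar_white","jar_red","bottle_amber"]:
    for c in ["top","scene"]:
        print(n,c,[(np.round(d["xyz"],4).tolist(),round(d["confidence"],2)) for d in cams.tip_of(n,c)])
```

```text
jar_blue top [([0.7156, -0.3746, 0.0], 0.82), ([0.5821, 0.1439, 0.0701], 0.64)]
jar_blue scene [([0.5829, 0.1477, 0.0763], 0.71), ([0.7174, -0.3697, -0.0036], 0.69)]
jar_white top [([0.5666, 0.2671, 0.0703], 0.8)]
jar_white scene [([0.5691, 0.2631, 0.0728], 0.74), ([0.537, 0.4274, 0.0021], 0.58)]
jar_red top [([0.4463, 0.252, 0.0716], 0.72)]
jar_red scene [([0.4445, 0.2512, 0.0721], 0.83)]
bottle_amber top [([0.4602, 0.1273, 0.0716], 0.69), ([0.3756, -0.1245, -0.0002], 0.6), ([0.7803, -0.0901, -0.0019], 0.52)]
bottle_amber scene [([0.3814, -0.1228, 0.0021], 0.82), ([0.4582, 0.1325, 0.0746], 0.69)]
```

View pics/zF.png

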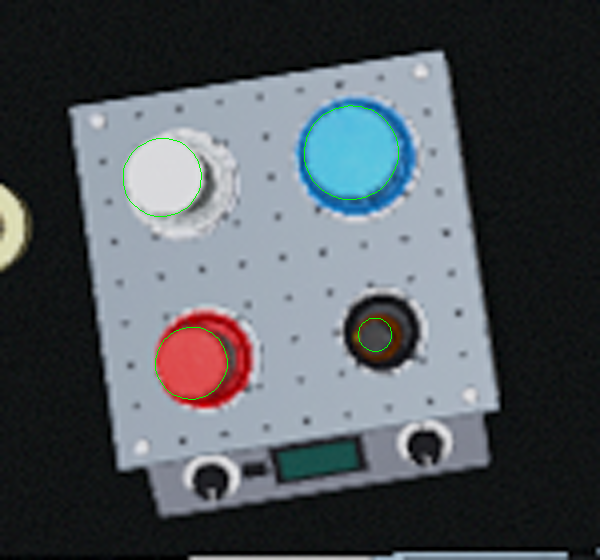

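View pics/sF.png

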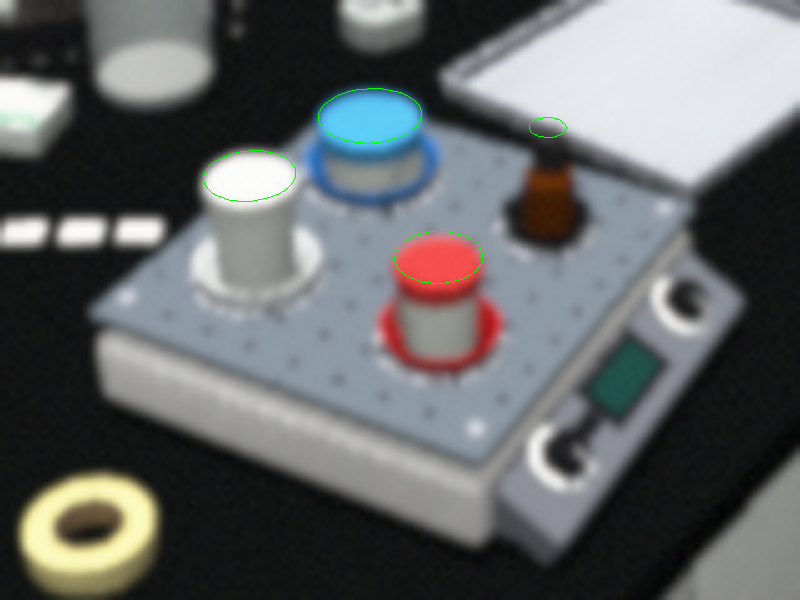

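Both fixed views show all four vessels upright on their predicted seated circles. The counter and tape look unmoved. Handing in.

Run:
```python
from station import ticket, read_state
print(read_state()["t"]); print(ticket.close_job())
```

```text
29.725
the job is handed in; nothing more can be done
None
```

All four vessels are in their matching seats: the blue, white and red jars and the small amber bottle (in the black seat). I handed the job in at 29.7 s of the 109 s allowed; it reports no verdict. The arm was clear of everything by then.

**Final checks:** In the top and scene pictures, every cap lies on the outline predicted for a vessel upright and fully down at its seat's centre. The networks put each vessel within about 6 mm of its seat centre, near their 4 mm accuracy. The largest differences are jar_white (about 6 mm, scene view), jar_blue and bottle_amber (both about 4.5 mm, top view). The picture overlays do not show these offsets.

**Things to know:**
- **Blue jar:** my first grip was too high on the cap, so I opened, went 6 mm lower and gripped again before lifting.
- **Contact on lowering:** only the bottle gave a clear contact reading as it was lowered (3.2 N). I released the three jars about 1 mm or less above the seat floor by calculation, so the pictures are the only evidence that they are fully down.
- **Tally counter and tape roll:** neither was touched. I judged them unmoved by eye in the pictures and did not measure it.

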